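# Close up the potter's tool box

### The job

Close the wooden tool box on the studio table using fingertips only, grasping and lifting nothing: with the lid still standing open, first push the upright inner flap down until it lies flat over the tools, then swing the hinged lid over it and press it fully shut without slamming it. Do not shove or lift the box, and leave the water pot, slip jar, sponge and brush around it alone.

Things in the scene. Friction and masses are not known exactly. Their poses are not given: they have to be found in the camera images.
- toolbox: Open plywood box, 280 (its x) x 200 (its y) x 80 mm high, walls 8 mm, about 3 to 4 kg, standing loose on the table and turned by up to 0.45 rad; it slides if pushed sideways with more than about 12 N. Origin at the centre of its underside, z up. The lid is hinged along the rim of its +y long side; the flap is hinged just inside its -y long side. Small tools lie inside, below the flap.
- lid (a joint): Angle of the lid, rad: 0 = shut, lying level on the rim; about 1.57 = upright; starts at 1.6 to 1.85, leaning a little outwards, stop at 1.95. The hinge is stiff (0.45 N m of friction): the lid stays wherever it is left and needs about 1 to 5 N at its free edge to move, right down to shut.
- flap (a joint): Angle of the inner flap, rad: 0 = folded down, lying level inside the box with its upper face 12 mm below the rim (68 mm above the table); about 1.57 = upright; starts at 1.3 to 1.6, stop at 1.65. The hinge is stiff (0.15 N m of friction): the flap stays wherever it is left and needs about 1 to 3 N near its free edge to move. If it is still upright, the lid cannot shut.
- lid_hinge (a point): Point on the lid's hinge axis, at the middle of its length; in the box frame at (0, 96, 80) mm. The axis runs along the box's x. Axes turn with the lid: from here the lid reaches 196 mm along this point's own -y, and its own z is normal to its outer face (up when shut; away from the flap when upright).
- lid_edge (a point): Middle of the lid's free edge, on its outer (upper when shut) face, 196 mm from the hinge axis. The lid is a plywood board 280 x 200 x 8 mm with a small brass plate here; its outer face lies 8 mm to the +z side of the hinge axis. Axes as lid_hinge.
- flap_hinge (a point): Point on the flap's hinge axis, at the middle of its length; in the box frame at (0, -86, 65) mm. The axis runs along the box's x. Axes turn with the flap: from here the flap reaches 110 mm along this point's own +y, and its own z is normal to its outer face (up when folded down; away from the lid when upright).
- flap_edge (a point): Middle of the flap's free edge, on its outer (upper when folded) face, 110 mm from the hinge axis. The flap is a brown board 250 x 110 x 6 mm; its outer face lies 3 mm to the +z side of the hinge axis. Axes as flap_hinge.
- water_pot_mid (a point): Centre, half-way up, of the bystander water pot: open white plastic cup, 72 mm across, 90 mm high. Leave it alone.
- slip_jar_mid (a point): Centre, half-way up, of the bystander slip jar: closed clay-brown jar with a white cap, 72 mm across, 75 mm high. Leave it alone.
- sponge_mid (a point): Centre of the bystander yellow sponge block, 75 x 55 x 30 mm. Leave it alone. Pot, jar and sponge may have changed places: one stands beyond the box's +x end, one on the table on its flap side, one on its lid side; none touches the box.
- brush_grip (a point): Handle of the bystander brush, which lies flat on the table on the lid side of the box, pointing roughly away from the box. Leave it alone.

How it is judged:
On the way, in this order (a step that is already met when the one before it is completed fails the run):
1. the flap is folded down flat while the lid still stands open (value of joint flap below 0.08 rad and value of joint lid above 1.2 rad), for 0.2 s.
2. the lid is shut over the folded flap (value of joint lid below 0.04 rad and value of joint flap below 0.08 rad), for 0.2 s.
At the end, for the whole second after the job is handed in: The flap lies folded down (within 0.08 rad), the lid is shut over it (within 0.04 rad, 8 mm at its edge), the box stands level and at rest within 30 mm of where it stood, and pot, jar, sponge and brush are within 30 mm of where they stood (all of step 2 and linear speed of toolbox below 0.01 m/s and angle between toolbox's own z axis and vertical below 0.05 rad and distance of each of toolbox, water_pot_mid, slip_jar_mid, sponge_mid, brush_grip from where it was at the start of the episode below 0.03 m); the robot touches nothing.
It fails at once if the box is lifted, tipped or shoved more than 30 mm (height (world z) of toolbox above 0.012 m or angle between toolbox's own z axis and vertical above 0.1 rad or distance of toolbox from where it was at the start of the episode above 0.03 m).
It fails at once if the lid is slammed (swings shut faster than 3 rad/s) (velocity of joint lid below -3 rad/s).
It fails at once if a bystander is pushed more than 30 mm, or lifted (not (distance of water_pot_mid from where it was at the start of the episode below 0.03 m) or not (distance of slip_jar_mid from where it was at the start of the episode below 0.03 m) or not (distance of sponge_mid from where it was at the start of the episode below 0.03 m) or not (distance of brush_grip from where it was at the start of the episode below 0.03 m) or height (world z) of water_pot_mid above 0.06 m or height (world z) of slip_jar_mid above 0.0525 m or height (world z) of any of sponge_mid, brush_grip above 0.035 m).
It also fails if it takes over 59 s, if anything falls off the work surface, if the arm or the gripper's body presses on something with over 40 N, if the wrist force passes 120 N, or if a joint passes its speed limit or range.

### The arm

A 6-joint arm with a two-finger parallel gripper is mounted at the origin on the work surface. World frame = base frame: x ahead of the robot, y to its left, z up, the work surface at z = 0. Lengths are in m, angles in rad, forces in N, time in s.
With the tool pointing down it reaches from about 0.375 to 0.975 m from the base axis. Payload 3.8 kg.
Tool frame: the origin (TCP) lies on the centre line of the jaws, within the pads' length; the fingertips stand 14 mm ahead of it and the grasp point (between the pads) lies 5 mm behind it; z points along the fingers, y is the line along which they close (so a half turn about z gives the same grasp; the last joint's range is limited). The gripper opens to 85 mm and grips with 20 to 120 N. Pads are 22 mm wide; open, the fingers measure 114 mm over their backs; the gripper's body (76 mm by 85 mm) begins 54 mm behind the grasp point. The pads swing forward as they close: fully open they stand 13 mm farther back than shut.
Start: joints at [-1.18, 0.264, 1.604, -0, 1.274, -0.037], TCP at [0.28, -0.614, 0.245] pointing down, gripper open.
Joint ranges: [-2.63, 2.63], [-0.94, 2.18], [0.31, 2.57], [-1.31, 4.45], [0, 2.66], [-2.55, 2.55]. Speed limits (rad/s): [2.57, 2.57, 3.14, 3.14, 3.14, 3.14].

### API

Orientations are given as a rotation vector (axis times angle).
In Python, from workcell import bot, eyes, spot_in gives the robot as it stands.
- The arm moves only by the tool carry_out, never from a script. Its argument "series" is text: rows parted by semicolons, each of 4 numbers parted by spaces: the shift along the world's x, y, z in m, then the turn about the world's z in degrees. In form: tx ty tz roll; .... A call has 1 to 20 rows; each row shifts and turns the commanded pose from where the row before left it; what a row does not reach is not made up. A row lasts 1/8 s, in which the tool goes at most 62.5 mm and 10.7 degrees, less where a joint would pass 70% of its speed; a pose out of reach is approached as far as the arm can. A call is refused whole if a number of a shift passes 0.0625 or a number of a turn 10.7, either way. A call with a gripper value outside its range is refused whole. "jaw" is the gripper command: -1 is shut, 1 is fully open, values between are in proportion, set as the call begins (left out, the last holds). The fingers move at their own pace and stop on an object; "grip_force" is the grip in N (left out, the last holds). Time passes only in rows, so rows that do not move let the fingers close. It gives the time, the measured TCP pose, the force, the opening and the grip force at its end, in the units of the state.
- bot.read_state(): the state, without advancing time (a new reading comes with each control period).
- eyes.read_camera(name): name is "scene" or "side" or "wrist"; returns (picture, depth): 480x640x3 uint8, blue, green, red; 480x640 float32, m along the optical axis (not along the pixel's ray), 0 where there is no reading.
- eyes.get_calibration(name): a dict with "K" (3x3 intrinsics, pixels), "position" and "rotation" of the camera in the world; the wrist camera has in their place "T_tool_cam" (4x4, takes a point from camera to tool coordinates, whose origin is the TCP and whose axes are the flange's). Camera axes: x right, y down, z forward; pixel columns grow to the right and rows downward; lengths in m; the calibration is good to about 2 mm. A picture is of the moment at which its call begins: read the wrist's pose just before it. get_calibration takes no time and is no camera call.
- bot.finish_job(): hands the job in; it is judged then, once.
Trained networks look in the newest picture that a camera, given by its name, has taken for a name from the list of things; names that differ only in an ending like _2 or _b are one class to them, and where a whole thing is asked for, a point or a joint stands for the part that bears it (a point fixed in the world has none). Each returns a list of dicts, best first, with "score" (0 to 1); they miss things now and then, are a little off and sometimes report something else, mostly with a low value. They report only what shows in the picture. A call takes as long as a camera call.
- spot_in(camera, target): "rect" ([centre column, centre row, width, height] in pixels, round what is visible of it).
The state is a dict: "time": time; "q": joint angles; "joint_vel": joint speeds; "joint_torque": joint torques, N m; "tool_pos": TCP position; "tcp_rot": TCP orientation; "wrist_force": force on the tool from outside, world axes, zero at the start; "torque": the same for the moment, N m; "width": opening from 0.0 (shut) to 1.0 (fully open); "grip_force": force on a finger pad.
Only numpy, scipy, OpenCV 4.12 (cv2) and the standard library are available. Lean on these libraries where they do the work, as an engineer would, in place of code of your own. Each camera call takes 0.05 s, during which the arm holds its last target. There are 200 camera calls.

## Working session

There is one attempt and no reset: what is moved stays moved. The work goes in short steps, Python scripts to look and compute and a tool call to move; the robot and the scene stay as the last step left them, time stands still between calls to the robot, and variables do not carry over. Pictures are saved under pics/ and viewed, at most 10 in all, crops included, and the job is handed in when it is done.

Besides the shell and the picture viewer there is one more tool, called after "Emit:" in YAML: its name, and indented under it one key for each argument. carry_out: Moves the arm, as the interface text tells. Its arguments: {"type":"object","properties":{"series":{"type":"string"},"jaw":{"type":"number"},"grip_force":{"type":"number"}},"required":["series"]}

```bash
mkdir -p pics; cat > h.py <<'E'
from workcell import bot, eyes, spot_in
import numpy as np, cv2
def cloud(n):
    s=bot.read_state(); p,d=eyes.read_camera(n); c=eyes.get_calibration(n); K=np.array(c["K"])
    v,u=np.mgrid[:480,:640]; P=np.stack([(u-K[0,2])/K[0,0]*d,(v-K[1,2])/K[1,1]*d,d],-1)
    R=np.array(c["rotation"]) if "rotation" in c else None
    if R is not None:
        if R.shape!=(3,3): R=cv2.Rodrigues(R)[0]
        W=P@R.T+np.array(c["position"])
    else:
        T=np.array(c["T_tool_cam"]); Rt=cv2.Rodrigues(np.array(s["tcp_rot"]))[0]
        W=(P@T[:3,:3].T+T[:3,3])@Rt.T+np.array(s["tool_pos"])
    W[d==0]=np.nan
    return p,d,W
E
python3 - <<'E'
from h import *
for n in("scene","side"):
    p,d,W=cloud(n); cv2.imwrite(f"pics/{n}0.png",p); np.save(f"{n}0.npy",W); 
    c=eyes.get_calibration(n);print(n,c["position"])
    for t in("toolbox","lid_edge","flap_edge","water_pot_mid","slip_jar_mid","sponge_mid","brush_grip"):
        for r in spot_in(n,t)[:1]:
            x,y,w,h=map(int,r["rect"]);print(t,r["score"],x,y,w,h,W[min(y,479),min(x,639)].round(3))
print(bot.read_state())
E
```

```text
scene [1.16522224 0.68017703 0.71746647]
toolbox 0.86 341 236 178 182 [ 0.465 -0.053  0.012]
lid_edge 0.71 386 224 92 155 [0.532 0.135 0.168]
flap_edge 0.72 302 218 78 90 [ 0.584 -0.044  0.116]
water_pot_mid 0.79 401 310 39 58 [0.608 0.25  0.081]
slip_jar_mid 0.72 254 304 34 58 [0.777 0.052 0.062]
sponge_mid 0.96 233 253 37 29 [ 0.695 -0.143  0.028]
brush_grip 0.85 459 310 93 59 [0.474 0.282 0.021]
side [ 0.45537966 -0.65605474  0.91039468]
toolbox 0.61 302 219 182 210 [0.556 0.121 0.046]
lid_edge 0.96 282 168 139 115 [0.518 0.129 0.194]
flap_edge 0.73 322 254 125 78 [ 0.571 -0.048  0.132]
water_pot_mid 0.45 320 256 126 78 [ 0.567 -0.05   0.128]
slip_jar_mid 0.74 402 246 28 45 [0.746 0.    0.065]
sponge_mid 0.63 391 326 44 37 [ 0.687 -0.162  0.032]
{'time': 0.8, 'q': array([-1.17991735e+00,  2.63852436e-01,  1.60398835e+00,  3.04505316e-05,
        1.27371114e+00, -3.68926659e-02]), 'joint_vel': array([-0.00132551, -0.00027692,  0.00012868, -0.00151396, -0.00084733,
        0.00230422]), 'joint_torque': array([ 6.47474408e-04, -5.14978015e+01, -3.67697382e+01, -1.16064530e-04,
        3.77431752e-04, -7.19990894e-07]), 'tool_pos': array([ 0.28003068, -0.61416995,  0.24531811]), 'tcp_rot': array([3.06997553e+00, 6.66809495e-01, 5.62865870e-05]), 'wrist_force': array([-0.79356027,  0.04161349, -0.25069492]), 'torque': array([-0.01400091,  0.03297698, -0.05003778]), 'grip_force': 0.0, 'width': 0.9986289337878506}
```

View pics/scene0.png

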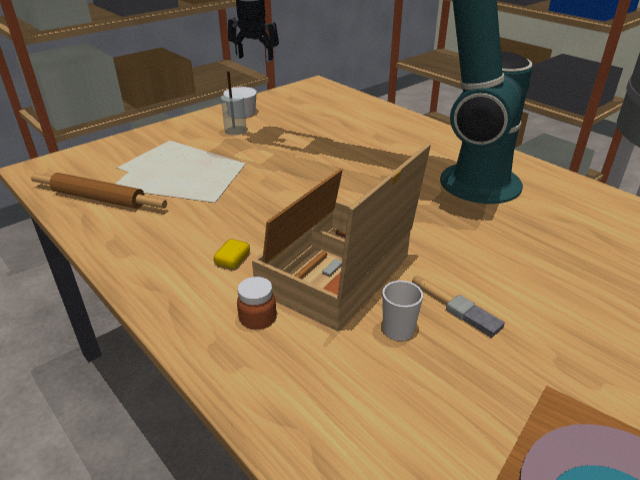

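View pics/side0.png

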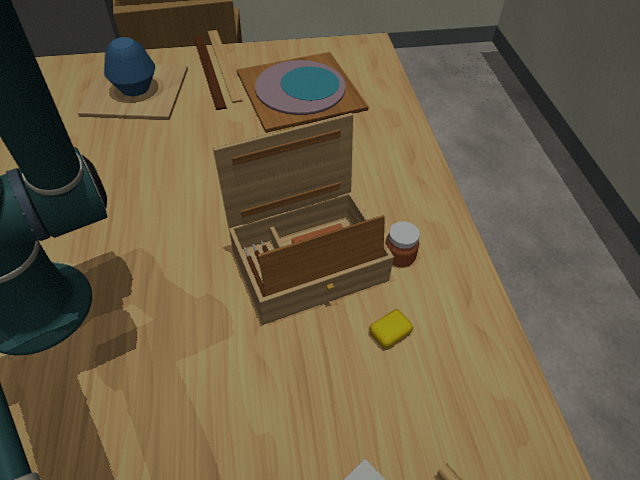

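The scene picture shows the lid upright at px (390,225), the flap at (302,218), the jar at (256,303), the pot at (401,310) and the brush at (460,305). The side picture shows the lid's inner face at (290,165), the flap at (322,254) and the sponge at (391,328). Next I fit a box model to the point clouds.

```bash
cat > fit.py <<'E'
from h import *
from scipy.optimize import least_squares
def sd(P,c,h): 
    q=np.abs(P-c)-h; return np.linalg.norm(np.maximum(q,0),axis=1)+np.minimum(q.max(1),0)
def rx(P,o,a):   # into frame rotated by a about x at o
    Q=P-o; c,s=np.cos(a),np.sin(a); return np.stack([Q[:,0],c*Q[:,1]+s*Q[:,2],-s*Q[:,1]+c*Q[:,2]],1)
def model(p,W):
    x,y,t,l,f=p; Q=W-[x,y,0]; c,s=np.cos(t),np.sin(t)
    B=np.stack([c*Q[:,0]+s*Q[:,1],-s*Q[:,0]+c*Q[:,1],Q[:,2]],1)
    D=[sd(B,[0,sg*.096,.04],[.14,.004,.04]) for sg in(-1,1)]+[sd(B,[sg*.136,0,.04],[.004,.1,.04]) for sg in(-1,1)]
    D.append(sd(rx(B,[0,.096,.08],-l),[0,-.096,.004],[.14,.1,.004]))
    D.append(sd(rx(B,[0,-.086,.065],f),[0,.055,0],[.125,.055,.003]))
    D=np.array(D); i=np.abs(D).argmin(0); return D[i,np.arange(len(W))]
def fit(Ws,p0):
    W=np.concatenate([w.reshape(-1,3) for w in Ws]); W=W[np.isfinite(W).all(1)]; W=W[W[:,2]>.03]
    p=np.array(p0,float)
    for tol in(.03,.012,.008,.006):
        Q=W[np.abs(model(p,W))<tol]; p=least_squares(lambda v:model(v,Q),p,loss="soft_l1",f_scale=.002).x
    return p,len(Q),np.abs(model(p,Q)).mean()
E
python3 - <<'E'
from fit import *
W=[np.load("scene0.npy"),np.load("side0.npy")]
for w in (W,W[:1],W[1:]):
  for t0 in(.2,.4):
    p,n,e=fit(w,[.56,.03,t0,1.7,1.45]); print(p.round(4),n,e.round(5))
S=W[0]; m=(S[...,2]>.02)&(S[...,2]<.12)
for nm,(a,b,c,d) in dict(pot=(385,290,417,325),jar=(240,285,272,320),sponge=(218,242,248,266),brush=(415,280,500,330)).items():
    q=S[b:d,a:c].reshape(-1,3);q=q[(q[:,2]>.008)];print(nm,np.nanpercentile(q,[3,50,97],axis=0).round(3).tolist())
E
```

```text
[0.5567 0.0265 0.2451 1.6624 1.3823] 34272 0.00144
[0.5567 0.0265 0.2451 1.6624 1.3823] 34272 0.00144
[0.5569 0.0285 0.2116 1.6647 1.3921] 12855 0.00163
[0.5572 0.0292 0.2856 1.6621 1.4054] 12699 0.0017
[0.5567 0.0278 0.2467 1.662  1.4459] 21336 0.00139
[0.5582 0.024  0.2822 1.6657 1.3714] 21426 0.00172
pot [[0.551, 0.198, 0.038], [0.592, 0.232, 0.063], [0.615, 0.261, 0.089]]
jar [[0.74, 0.017, 0.025], [0.77, 0.047, 0.06], [0.792, 0.062, 0.076]]
sponge [[0.659, -0.177, 0.012], [0.697, -0.146, 0.027], [0.726, -0.124, 0.031]]
brush [[0.437, 0.181, 0.01], [0.461, 0.274, 0.017], [0.577, 0.348, 0.088]]
```

```bash
cat > plan.py <<'E'
import numpy as np
c=np.array([.5567,.0265]);t=.2456;U=np.array([np.cos(t),np.sin(t)]);V=np.array([-U[1],U[0]])
w=lambda u,v,z:np.r_[c+u*U+v*V,z]
H=.0145
flap=lambda a,r=.08:w(0,-.086+r*np.cos(a)-.003*np.sin(a)-H,.065+r*np.sin(a)+.003*np.cos(a)+.014)
lid=lambda a,r=.18:w(0,.096-r*np.cos(a)+.008*np.sin(a)+H,.08+r*np.sin(a)+.008*np.cos(a)+.014)
def rows(P):
    P=np.round(np.array(P)*1000)/1000; print("; ".join(" ".join(f"{x:.3f}" for x in d)+" 0" for d in np.diff(P,axis=0)));print("end",P[-1])
if __name__=="__main__":
    s=np.array([.28,-.614,.245]);p0=flap(1.9)+[0,0,.0];print("start",p0)
    a=np.r_[s[:2],.26]; b=np.r_[p0[:2],.26]
    rows([s]+[s+(np.r_[p0[:2],.245]-s)*k for k in np.linspace(0,1,14)[1:]]+[p0+[0,0,.05],p0])
    rows([p0]+[flap(x) for x in np.linspace(1.9,0,20)[1:]])
E
python3 plan.py
```

```text
start [ 0.58811398 -0.09882492  0.15373414]
0.024 0.040 0.000 0; 0.023 0.039 0.000 0; 0.024 0.040 0.000 0; 0.024 0.040 0.000 0; 0.024 0.039 0.000 0; 0.023 0.040 0.000 0; 0.024 0.039 0.000 0; 0.024 0.040 0.000 0; 0.023 0.040 0.000 0; 0.024 0.039 0.000 0; 0.024 0.040 0.000 0; 0.023 0.040 0.000 0; 0.024 0.039 0.000 0; 0.000 0.000 -0.041 0; 0.000 0.000 -0.050 0
end [ 0.588 -0.099  0.154]
-0.002 0.008 0.002 0; -0.002 0.007 0.002 0; -0.002 0.008 0.001 0; -0.002 0.008 0.000 0; -0.001 0.007 -0.001 0; -0.002 0.008 -0.001 0; -0.002 0.007 -0.002 0; -0.002 0.008 -0.003 0; -0.002 0.006 -0.004 0; -0.001 0.007 -0.004 0; -0.002 0.006 -0.006 0; -0.001 0.005 -0.005 0; -0.002 0.005 -0.006 0; -0.001 0.005 -0.007 0; 0.000 0.003 -0.007 0; -0.001 0.003 -0.007 0; -0.001 0.002 -0.008 0; 0.000 0.002 -0.008 0; 0.000 0.001 -0.008 0
end [0.562 0.007 0.082]
```

Emit:
carry_out:
  series: "0.024 0.040 0 -10.4; 0.024 0.040 0 0; 0.024 0.040 0 0; 0.024 0.040 0 0; 0.024 0.040 0 0; 0.024 0.040 0 0; 0.024 0.040 0 0; 0.024 0.040 0 0; 0.024 0.040 0 0; 0.024 0.040 0 0; 0.024 0.040 0 0; 0.024 0.040 0 0; 0.020 0.035 0 0; 0 0 -0.041 0; 0 0 -0.050 0; 0 0 0 0"
  jaw: -1

```text
time: 2.8
tool_pos: [0.5842, -0.0981, 0.1496]
tcp_rot: [-3.114, -0.386, 0.015]
wrist_force: [0.1, 0.2, -0.1]
width: 0.0
grip_force: 0.0
```

```bash
python3 - <<'E'
from h import *
s=bot.read_state();R=cv2.Rodrigues(s["tcp_rot"])[0];print(R.round(3),s["width"])
p,d,W=cloud("side");cv2.imwrite("pics/side1.png",p[130:430,150:550])
E
```

```text
[[ 0.97   0.244 -0.01 ]
 [ 0.244 -0.97   0.002]
 [-0.009 -0.004 -1.   ]] 1.5387584779369608e-06
```

View pics/side1.png

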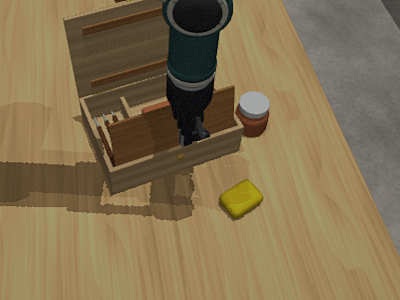

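The picture shows the closed fingers at crop px (193,130), upright in front of the middle of the flap. They clear the sponge at (240,198) and the jar at (254,112).

Emit:
carry_out:
  series: "-0.002 0.008 0.002 0; -0.002 0.007 0.002 0; -0.002 0.008 0.001 0; -0.002 0.008 0.000 0; -0.001 0.007 -0.001 0; -0.002 0.008 -0.001 0; -0.002 0.007 -0.002 0; -0.002 0.008 -0.003 0; -0.002 0.006 -0.004 0; -0.001 0.007 -0.004 0; -0.002 0.006 -0.006 0; -0.001 0.005 -0.005 0; -0.002 0.005 -0.006 0; -0.001 0.005 -0.007 0; 0.000 0.003 -0.007 0; -0.001 0.003 -0.007 0; -0.001 0.002 -0.008 0; 0.000 0.002 -0.008 0; 0.000 0.001 -0.006 0; 0 0 0 0"

```text
time: 5.35
tool_pos: [0.5613, 0.0068, 0.0833]
tcp_rot: [-3.118, -0.386, 0.003]
wrist_force: [0.8, 0.4, -0.8]
width: 0.002
grip_force: 0.0
```

Emit:
carry_out:
  series: "0 0 -0.002 0; 0 0 -0.001 0; 0 0 0 0"

```text
time: 5.72
tool_pos: [0.562, 0.0068, 0.082]
tcp_rot: [-3.118, -0.386, 0.0]
wrist_force: [-2.2, 0.1, 4.8]
width: -0.004
grip_force: 2.4
```

```bash
python3 - <<'E'
from fit import *
W=[cloud(n)[2] for n in("scene","side")]
print(fit(W,[.557,.0265,.246,1.66,0.02]))
p,d,w=cloud("scene");cv2.imwrite("pics/scene2.png",p[120:360,200:520])
E
```

```text
(array([0.55668662, 0.02641709, 0.2430489 , 1.66093948, 0.0087577 ]), 28934, np.float64(0.0013650525565720361))
```

View pics/scene2.png

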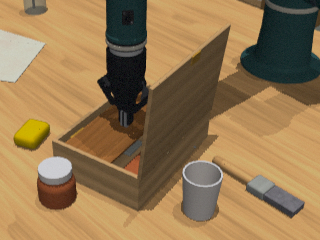

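The flap lies flat: the fit gives 0.009 rad, the tip touches at 68 mm, and the lid is still at 1.66 rad. In the picture the fingertips rest on the flap at (125,118). Next I rise over the lid and go behind it.

```bash
python3 - <<'E'
from plan import *
s=np.array([.562,.007,.081]); up=s+[0,0,.254]; q=lid(1.85); top=np.r_[q[:2],.335]
print(q, q@[0,0,1])
rows([s]+[s+[0,0,.0508*k] for k in range(1,6)]+[up+(top-up)*k/5 for k in range(1,6)]+[top+(q-top)*k/2 for k in(1,2)])
L=[lid(x) for x in np.linspace(1.85,0,38)]
rows(L[:20]);rows(L[19:])
E
```

```text
[0.51590225 0.18926115 0.26482481] 0.2648248145609579
0.000 0.000 0.051 0; 0.000 0.000 0.051 0; 0.000 0.000 0.050 0; 0.000 0.000 0.051 0; 0.000 0.000 0.051 0; -0.009 0.036 0.000 0; -0.009 0.037 0.000 0; -0.010 0.036 0.000 0; -0.009 0.037 0.000 0; -0.009 0.036 0.000 0; 0.000 0.000 -0.035 0; 0.000 0.000 -0.035 0
end [0.516 0.189 0.265]
0.002 -0.008 0.002 0; 0.002 -0.009 0.003 0; 0.002 -0.008 0.001 0; 0.002 -0.009 0.002 0; 0.003 -0.008 0.001 0; 0.002 -0.009 0.000 0; 0.002 -0.009 0.000 0; 0.002 -0.009 0.000 0; 0.002 -0.008 -0.001 0; 0.003 -0.009 -0.002 0; 0.002 -0.009 -0.001 0; 0.002 -0.008 -0.003 0; 0.002 -0.008 -0.002 0; 0.002 -0.009 -0.003 0; 0.002 -0.008 -0.004 0; 0.002 -0.007 -0.004 0; 0.002 -0.008 -0.004 0; 0.002 -0.008 -0.005 0; 0.002 -0.007 -0.005 0
end [0.556 0.031 0.24 ]
0.001 -0.007 -0.005 0; 0.002 -0.006 -0.006 0; 0.002 -0.007 -0.006 0; 0.001 -0.006 -0.007 0; 0.001 -0.006 -0.007 0; 0.002 -0.005 -0.007 0; 0.001 -0.005 -0.007 0; 0.001 -0.005 -0.008 0; 0.001 -0.004 -0.008 0; 0.001 -0.004 -0.008 0; 0.001 -0.004 -0.008 0; 0.001 -0.003 -0.008 0; 0.001 -0.003 -0.009 0; 0.000 -0.002 -0.008 0; 0.001 -0.002 -0.009 0; 0.000 -0.001 -0.009 0; 0.000 -0.001 -0.009 0; 0.001 -0.001 -0.009 0
end [ 0.574 -0.041  0.102]
```

Emit:
carry_out:
  series: "0 0 0.051 0; 0 0 0.051 0; 0 0 0.050 0; 0 0 0.051 0; 0 0 0.051 0; 0 0 0 0; -0.009 0.036 0 0; -0.009 0.037 0 0; -0.010 0.036 0 0; -0.009 0.037 0 0; -0.009 0.036 0 0; 0 0 0 0; 0 0 -0.035 0; 0 0 -0.035 0; 0 0 0 0"

```text
time: 7.75
tool_pos: [0.5136, 0.1872, 0.2609]
tcp_rot: [3.116, 0.385, -0.013]
wrist_force: [-1.0, -0.8, -1.0]
width: -0.002
grip_force: 0.0
```

Emit:
carry_out:
  series: "0.002 -0.008 0.002 0; 0.002 -0.009 0.003 0; 0.002 -0.008 0.001 0; 0.002 -0.009 0.002 0; 0.003 -0.008 0.001 0; 0.002 -0.009 0 0; 0.002 -0.009 0 0; 0.002 -0.009 0 0; 0 0 0 0"

```text
time: 8.88
tool_pos: [0.533, 0.1187, 0.2739]
tcp_rot: [3.117, 0.384, -0.001]
wrist_force: [0.1, -0.5, -0.5]
width: -0.003
grip_force: 0.0
```

```bash
python3 - <<'E'
from fit import *
W=[cloud(n)[2] for n in("scene","side")]
print(fit(W,[.557,.0265,.246,1.5,0.01]))
p,d,w=cloud("scene");cv2.imwrite("pics/scene3.png",p[80:360,200:520])
E
```

```text
(array([0.55669589, 0.02635417, 0.24498466, 1.45105826, 0.01107747]), 33662, np.float64(0.001451695220703744))
```

View pics/scene3.png

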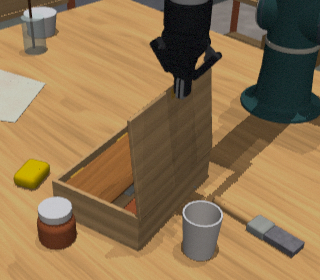

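The fingertips are behind the lid's free edge at (182,88), the lid has come in to 1.45 rad, and the box hasn't moved. I carry on round the arc.

Emit:
carry_out:
  series: "0.002 -0.008 -0.001 0; 0.003 -0.009 -0.002 0; 0.002 -0.009 -0.001 0; 0.002 -0.008 -0.003 0; 0.002 -0.008 -0.002 0; 0.002 -0.009 -0.003 0; 0.002 -0.008 -0.004 0; 0.002 -0.007 -0.004 0; 0.002 -0.008 -0.004 0; 0.002 -0.008 -0.005 0; 0.002 -0.007 -0.005 0"

```text
time: 10.4
tool_pos: [0.5561, 0.0302, 0.24]
tcp_rot: [3.118, 0.386, -0.0]
wrist_force: [0.2, 1.1, 2.1]
width: 0.0
grip_force: 1.0
```

Emit:
carry_out:
  series: "0.001 -0.007 -0.005 0; 0.002 -0.006 -0.006 0; 0.002 -0.007 -0.006 0; 0.001 -0.006 -0.007 0; 0.001 -0.006 -0.007 0; 0.002 -0.005 -0.007 0; 0.001 -0.005 -0.007 0; 0.001 -0.005 -0.008 0; 0.001 -0.004 -0.008 0; 0.001 -0.004 -0.008 0; 0.001 -0.004 -0.008 0; 0.001 -0.003 -0.008 0; 0.001 -0.003 -0.009 0; 0 -0.002 -0.008 0; 0.001 -0.002 -0.009 0; 0 -0.001 -0.009 0; 0 -0.001 -0.009 0; 0.001 -0.001 -0.007 0; 0 0 0 0"

```text
time: 12.78
tool_pos: [0.5733, -0.0409, 0.1032]
tcp_rot: [-3.117, -0.386, 0.003]
wrist_force: [0.2, -0.2, 0.3]
width: -0.002
grip_force: 0.0
```

Emit:
carry_out:
  series: "0 0 -0.002 0; 0 0 -0.001 0; 0 0 0 0; 0 0 0 0"

```text
time: 13.28
tool_pos: [0.5741, -0.0411, 0.102]
tcp_rot: [-3.118, -0.386, -0.0]
wrist_force: [-2.0, 0.6, 5.5]
width: -0.002
grip_force: 2.8
```

```bash
python3 - <<'E'
from fit import *
W=[cloud(n)[2] for n in("scene","side")]
print(fit(W,[.557,.0265,.246,.02,0.0]))
E
```

```text
(array([0.55668664, 0.02652651, 0.24628928, 0.00176225, 0.        ]), 21849, np.float64(0.0012832053879200402))
```

The lid is shut: the fit gives 0.002 rad and the tip stops at 88 mm. One firmer press, then I withdraw.

Emit:
carry_out:
  series: "0 0 -0.002 0; 0 0 0 0; 0 0 0 0; 0 0 0.005 0; 0 0 0.02 0; 0 0 0.05 0; 0 0 0.05 0; 0 0 0 0; 0 0 0 0"

```text
time: 14.5
tool_pos: [0.5741, -0.0412, 0.2248]
tcp_rot: [3.118, 0.386, 0.001]
wrist_force: [0.0, -0.2, 0.0]
width: 0.001
grip_force: 0.0
```

```bash
python3 - <<'E'
from fit import *
W=[]
for n in("scene","side"):
    p,d,w=cloud(n);W.append(w);cv2.imwrite(f"pics/{n}4.png",p)
print(fit(W,[.557,.0265,.246,.02,0.0]))
E
```

```text
(array([0.55667415, 0.02656433, 0.24586366, 0.00226714, 0.        ]), 23817, np.float64(0.0013054870935090477))
```

View pics/scene4.png

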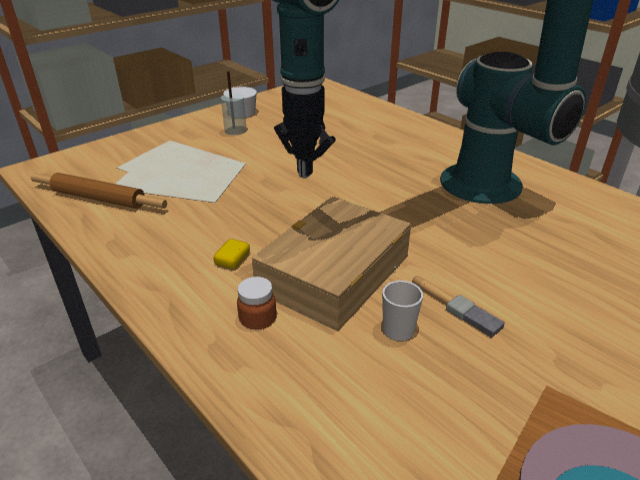

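The box is shut at (332,258), the gripper hangs clear at (305,165), and the jar, pot, sponge and brush haven't moved.

```bash
python3 -c "
from workcell import bot
print(bot.finish_job())"
```

```text
the job is handed in; nothing more can be done
None
```

The job is handed in: the flap was folded flat first, then the lid was pressed shut over it (about 0.002 rad in the last camera fit), with the box and the bystanders where they started and the arm clear; no verdict was returned.

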